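# Wedge a board tight in the planing jig

### The job

First swing the stiff bench lamp by its orange peg until its head is completely off to the side of the planing jig. Then take the red wedge from its rack and, with its sloping side towards the board, push it down between the board and the stop block that leaves a gap wide enough for it, so that the board is pressed flush along the whole fence. Finish while still gripping the wedge and bearing down on it, and leave the other things on the bench where they are.

Things in the scene. Friction and masses are not known exactly. Their poses are not given: they have to be found in the camera images.
- jig: Fixed grey planing jig: base 195 (x) x 280 (y) x 18 mm thick, from x = -90 to +105 mm; metal fence 24 mm thick along its far (+x) edge, flat face at x = +80 mm, top at z = 63 mm; slippery. Origin on the table; x points from the stop blocks to the fence, y along the fence, z up. The board's near edge lies at x = 0 when flush.
- jig_centre (a point): Point in the middle of the jig's base (jig frame x 10, y 0, z 18 mm).
- board: Loose light-wood board lying on the jig's base between the fence and the stop blocks, 80 (x, towards the fence) x 240 (y) x 40 mm high, about 0.4 kg; at the start it stands 2 to 7 mm off the fence. Origin: centre of its underside; axes roughly those of the jig.
- board_left (a point): Lower corner of the board's fence-side edge at its +y end; its x in the jig frame is 80 mm when flush.
- board_right (a point): Lower corner of the board's fence-side edge at its -y end; its x in the jig frame is 80 mm when flush.
- stop_short: Shorter of two fixed wooden stop blocks on the jig: 50 (x) x 60 (y) x 40 mm high. It leaves the wide gap: 22 mm when the board is flush, 14 to 20 at the start. Origin: on the jig's base, middle of its rear (robot-side) face; x points at the board, its upright front face is at x = +50 mm. It stands 36 mm left or right of the jig's middle, the other block on the other side.
- stop_long: The longer stop block, 65 (x) x 60 (y) x 40 mm high, rear face in line with the other one. It leaves a gap of 7 mm at most, too narrow for the wedge. Origin and axes as for the shorter one.
- wedge: Loose 90 g wedge, starts upright in the rack: red blade 36 mm wide (y), 45 tall, back (x = 0) upright, other side sloping: 9.6 mm thick at the tip, +0.4 mm per mm of height. Wooden head 24 (x) x 56 (y) x 36 mm tall above it. Origin: back face at the tip, mid-width; x from back to slope, z up. Blade waxed, slippery. With its back on the short stop the board is flush when the tip is about 9 mm above the jig's base. 
- wedge_head (a point): Centre of the wedge's head (wedge frame x 13.5, y 0, z 63 mm): the place to grip it, across its 24 mm (along x) or its 56 mm.
- rack: Fixed blue-painted wooden rack 68 (x) x 84 (y) x 56 mm high with a slot 38 (x) x 48 (y) mm open at the top, in which the wedge's blade hangs; the head rests on its top. Origin: centre of its underside on the table.
- lamp_peg (a point): Middle of the upright orange peg, 18 mm across, top 225 mm above the table, on the bench lamp's round head (100 mm across, 139 to 175 mm above the table). Its x axis points level along the arm to the fixed post, whose axis is 260 mm away, beyond the jig's far left corner. The arm turns about the post, stiff (2 N at the peg), and stays where left; swinging the head to the left (+y) clears the jig.
- plane: Bystander: bench plane, 240 x 62 mm, about 90 mm high. Origin: centre of its sole.
- tape: Bystander: roll of tape, 100 mm across, 36 mm high. Origin: centre of its underside.
- glue: Bystander: yellow glue bottle, 60 mm across, 140 mm tall. Origin: centre of its underside.
- pencil: Bystander: flat red carpenter's pencil, 170 x 14 x 8 mm. Origin: centre of its underside.
- tray: Bystander: open orange plastic tray, 130 x 180 x 70 mm. Origin: centre of its underside.
Things that resemble listed ones, but are neither listed nor needed, are in the scene too. Of the things like the wedge, leave any that is black or turquoise; of the rest the larger one is meant.

How it is judged:
On the way, in this order (a step that is already met when the one before it is completed fails the run):
1. the lamp's head is swung off the jig, to the side (horizontal distance between lamp_peg and jig_centre above 0.185 m), for 0.2 s.
2. the wedge is lifted out of the rack by the gripper (height (world z) of wedge above 0.058 m and contact force between the fingers and wedge above 1 N), for 0.2 s.
At the end, for the whole second after the job is handed in: Lamp peg over 185 mm from jig centre; both board ends within 1.5 mm of the fence, board flat, centred to 30 mm; wedge upright and square to 0.15 rad, back within 5 mm of the short stop, within 24 mm of its middle, tip under 22 mm above the base, pressing the board over 3 N, gripped over 3 N (horizontal distance between lamp_peg and jig_centre above 0.185 m and x of each of board_left, board_right in the frame of jig above 0.0785 m and y of board in the frame of jig between -0.03 and 0.03 m and z of board in the frame of jig below 0.022 m and angle between board's own z axis and vertical below 0.04 rad and y of wedge in the frame of stop_short between -0.024 and 0.024 m and x of wedge in the frame of stop_short between 0.045 and 0.055 m and z of wedge in the frame of stop_short between -0.002 and 0.022 m and angle between wedge's own z axis and vertical below 0.15 rad and angle between the x axis of wedge and the x axis of jig, either way round below 0.15 rad and contact force between wedge and board above 3 N and contact force between the fingers and wedge above 3 N and linear speed of board below 0.01 m/s); the arm keeps its last pose, push and grip.
It fails at once if a bystander (plane, tape, glue, pencil, tray) is moved by more than 30 mm (distance of any of plane, tape, glue, pencil, tray from where it was at the start of the episode above 0.03 m).
It also fails if it takes over 56 s, if anything falls off the work surface, if the arm or the gripper's body presses on something with over 40 N, if the wrist force passes 120 N, or if a joint passes its speed limit or range.

### The arm

A 6-joint arm with a two-finger parallel gripper is mounted at the origin on the work surface. World frame = base frame: x ahead of the robot, y to its left, z up, the work surface at z = 0. Lengths are in m, angles in rad, forces in N, time in s.
With the tool pointing down it reaches from about 0.375 to 0.9 m from the base axis. Payload 3.1 kg.
Tool frame: the origin (TCP) lies midway between the tips of the shut fingers; the grasp point (between the pads) lies 19 mm behind it; z points along the fingers, y is the direction in which the jaws open and shut (so a half turn about z gives the same grasp; the last joint's range is limited). The gripper opens to 87 mm and grips with 3 to 60 N. Pads are 19 mm wide; open, the fingers measure 117 mm over their backs; the gripper's body (75 mm by 190 mm) begins 51 mm behind the grasp point.
Start: joints at [0.938, 0.527, 1.433, -0, 1.181, -0.178], TCP at [0.275, 0.561, 0.198] pointing down, gripper open.
Joint ranges: [-3.08, 3.08], [-0.75, 2.2], [0.22, 2.44], [-1.43, 4.57], [0, 2.65], [-2.85, 2.85]. Speed limits (rad/s): [2.79, 2.79, 3.14, 3.14, 3.14, 3.14].

### API

Orientations are given as a rotation vector (axis times angle).
In Python, from plant import ctrl gives the robot as it stands.
- The arm moves only by the tool jog_arm, never from a script. Its arguments are lists of equal length, an entry for each row: "delta_pos": the shift along the tool's x, y, z in mm, a list of three; "twist": the turn, a rotation vector about the tool's x, y, z in rad, a list of three; "fingers": the opening, from 0 (shut) to 1 (fully open). In form: {"delta_pos": [[tx, ty, tz], ...], "twist": [[rx, ry, rz], ...], "fingers": [fingers, ...]}. A call has 1 to 20 rows; each row is the pose to reach, as a shift and turn from the pose commanded when the call began, along the tool's axes at that moment; what a row does not reach only later rows make up. A row lasts 1/10 s, in which the tool goes at most 50 mm and 8.59 degrees, less where a joint would pass 70% of its speed; a pose out of reach is approached as far as the arm can. A call with a gripper value outside its range is refused whole. The fingers move at their own pace and stop on an object; the grip force is fixed at half the most. Time passes only in rows, so rows that repeat a pose let the fingers close. It gives the time, the measured TCP pose, the force and the opening at its end, in the units of the state.
- ctrl.get_state(): the state, without advancing time (a new reading comes with each control period).
- ctrl.camera(name): name is "side" or "top" or "wrist"; returns the picture (384x512x3 uint8, red, green, blue); there is no depth.
- ctrl.camera_model(name): a dict with "camera_matrix" (3x3 intrinsics, pixels), "dist" ([k1, k2, p1, p2, k3] as OpenCV has them; the pictures are not rectified), "extrinsics" (4x4, takes a point from camera to world coordinates); the wrist camera has in their place "mount" (4x4, takes a point from camera to tool coordinates, whose origin is the TCP and whose axes are the flange's). Camera axes: x right, y up, looking along -z (the intrinsics and any distortion apply to the point x, -y, -z); pixel columns grow to the right and rows downward; lengths in m; the calibration is good to about 2 mm. A picture is of the moment at which its call begins: read the wrist's pose just before it. camera_model takes no time and is no camera call.
- ctrl.close_job(): hands the job in, once; it reports no verdict.
Trained networks look in the newest picture that a camera, given by its name, has taken for a name from the list of things; names that differ only in an ending like _2 or _b are one class to them, and where a whole thing is asked for, a point or a joint stands for the part that bears it (a point fixed in the world has none). Each returns a list of dicts, best first, with "confidence" (0 to 1); they miss things now and then, are a little off and sometimes report something else, mostly with a low value. They report only what shows in the picture. A call takes as long as a camera call. They do not tell look-alikes from the thing itself.
- ctrl.regions_of(label, camera): "pixels" (384x512 bool, what is visible of it) and "pixel" ([column, row] in pixels, amid what is visible of it).
- ctrl.tip_of(label, camera): "pixel" ([column, row] in pixels: a listed point, or the origin of a listed thing).
The state is a dict: "time": time; "q": joint angles; "joint_vel": joint speeds; "tau": joint torques, N m; "ee_pos": TCP position; "tool_rot": TCP orientation; "force": force on the tool from outside, world axes, zero at the start; "ft_torque": the same for the moment, N m; "grip_width": finger opening in m.
Only numpy, scipy, OpenCV 4.12 (cv2) and the standard library are available. Lean on these libraries where they do the work, as an engineer would, in place of code of your own. Each camera call takes 0.05 s, during which the arm holds its last target. There are 200 camera calls.

## Working session

There is one attempt and no reset: what is moved stays moved. The work goes in short steps, Python scripts to look and compute and a tool call to move; the robot and the scene stay as the last step left them, time stands still between calls to the robot, and variables do not carry over. Pictures are saved under pics/ and viewed, about 8 in all and at most 12, crops included, and the job is handed in when it is done.

Besides the shell and the picture viewer there is one more tool, called by a JSON object that holds its "fn" and its "kwargs", one argument or row to a line. jog_arm: Moves the arm, as the interface text tells. Its arguments: {"type":"object","properties":{"delta_pos":{"type":"array"},"twist":{"type":"array"},"fingers":{"type":"array"}},"required":["delta_pos","twist","fingers"]}

```bash
mkdir -p pics; ls
cat > h.py <<'E'
import numpy as np, cv2
from scipy.spatial.transform import Rotation as R
from plant import ctrl
def model(cam, st=None):
    m=ctrl.camera_model(cam); K=np.array(m["camera_matrix"]); d=np.array(m["dist"],float)
    if cam=="wrist":
        st=st or ctrl.get_state(); T=np.eye(4); T[:3,:3]=R.from_rotvec(st["tool_rot"]).as_matrix(); T[:3,3]=st["ee_pos"]
        E=T@np.array(m["mount"])
    else: E=np.array(m["extrinsics"])
    return K,d,E
def ray(M,px):
    K,d,E=M; p=cv2.undistortPoints(np.array([[px]],float),K,d)[0,0]
    v=E[:3,:3]@np.array([p[0],-p[1],-1]); return E[:3,3],v/np.linalg.norm(v)
def onz(M,px,z):
    o,v=ray(M,px); return o+v*(z-o[2])/v[2]
def tri(rays):
    A=np.zeros((3,3)); b=np.zeros(3)
    for o,v in rays: P=np.eye(3)-np.outer(v,v); A+=P; b+=P@o
    x=np.linalg.solve(A,b); return x,[float(np.linalg.norm((np.eye(3)-np.outer(v,v))@(x-o))) for o,v in rays]
def proj(M,X):
    K,d,E=M; p=(np.atleast_2d(X)-E[:3,3])@E[:3,:3]; p=p*[1,-1,-1]
    return cv2.projectPoints(p,np.zeros(3),np.zeros(3),K,d)[0][:,0]
def save(img,name,box=None,s=1):
    im=img[...,::-1]
    if box: im=im[box[1]:box[3],box[0]:box[2]]
    cv2.imwrite("pics/"+name,cv2.resize(np.ascontiguousarray(im),None,fx=s,fy=s,interpolation=cv2.INTER_CUBIC))
E
cat > a.py <<'E'
from h import *
st=ctrl.get_state(); print(st)
ims={c:ctrl.camera(c) for c in("side","top")}
both=np.vstack([ims["side"],ims["top"]]); save(both,"a.png",s=0.78)
save(ims["top"],"top.png",s=1.5); save(ims["side"],"side.png",s=1.5)
for c in ims:
    print(c, np.round(model(c)[2],3).tolist())
    for l in "jig jig_centre board board_left board_right stop_short stop_long wedge wedge_head rack lamp_peg plane tape glue pencil tray".split():
        print(l,[(np.round(r["pixel"]).astype(int).tolist(),round(r["confidence"],2)) for r in ctrl.tip_of(l,c)])
E
python3 a.py
```

```text
pics
{'time': 0.0, 'q': array([ 9.37502276e-01,  5.28455247e-01,  1.43388177e+00, -4.04482884e-05,
        1.18140191e+00, -1.78514304e-01]), 'joint_vel': array([ 8.87240846e-04, -1.76592859e-03,  6.32921302e-04,  1.15182584e-03,
        5.62747137e-05,  1.76608785e-03]), 'tau': array([ 5.44352060e-04, -4.40039170e+01, -1.76595247e+01,  6.34364784e-02,
        5.80394478e-02, -1.32943342e-04]), 'ee_pos': array([0.2740659 , 0.56084075, 0.19738493]), 'tool_rot': array([-0.70801886, -3.05993396,  0.00311981]), 'force': array([ 0.47575401,  0.1474858 , -0.20779528]), 'ft_torque': array([-0.00674574,  0.03809309,  0.0052593 ]), 'grip_width': 0.08715512792720365}
side [[0.872, 0.251, -0.42, -0.04], [-0.489, 0.437, -0.755, -1.063], [-0.006, 0.864, 0.504, 0.838], [0.0, 0.0, 0.0, 1.0]]
jig [([256, 224], 0.75), ([290, 233], 0.32)]
jig_centre [([257, 216], 0.77), ([239, 230], 0.22)]
board [([267, 219], 0.7)]
board_left [([268, 200], 0.75)]
board_right [([289, 237], 0.93)]
stop_short [([240, 229], 0.64)]
stop_long [([235, 218], 0.72), ([255, 219], 0.24), ([264, 200], 0.22)]
wedge [([272, 289], 0
[... 503 characters left out ...]
.018], [-0.005, 0.136, 0.991, 1.693], [0.0, 0.0, 0.0, 1.0]]
jig [([262, 186], 0.74)]
jig_centre [([263, 180], 0.76), ([369, 170], 0.58)]
board [([344, 221], 0.71)]
board_left []
board_right [([346, 223], 0.34)]
stop_short [([263, 207], 0.72), ([341, 219], 0.47)]
stop_long [([248, 200], 0.85)]
wedge [([354, 246], 0.81), ([346, 222], 0.57), ([396, 212], 0.56), ([335, 182], 0.47)]
wedge_head [([374, 248], 0.64), ([395, 221], 0.62), ([330, 193], 0.58), ([345, 217], 0.57), ([253, 158], 0.41)]
rack [([343, 218], 0.53)]
lamp_peg [([255, 157], 0.75)]
plane [([366, 169], 0.93)]
tape [([165, 218], 0.52)]
glue [([320, 143], 0.59)]
pencil [([306, 252], 0.58), ([262, 182], 0.2)]
tray [([147, 183], 0.58)]
```

View pics/top.png

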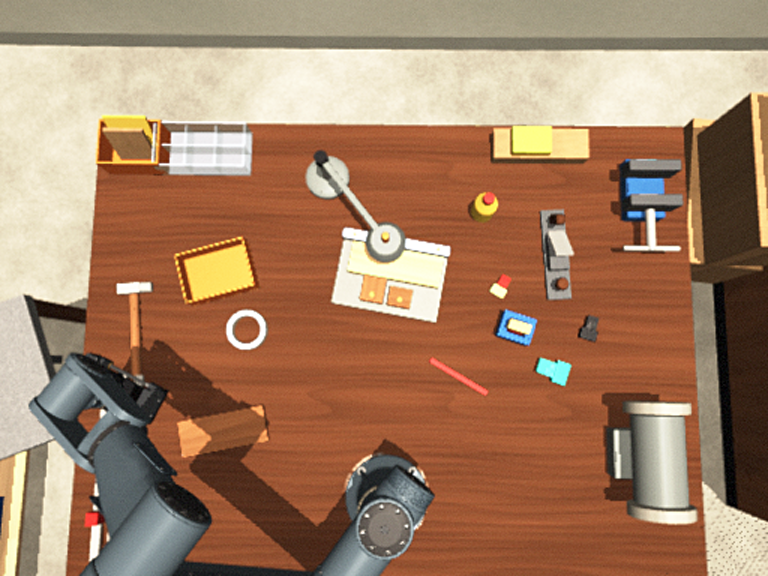

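View pics/side.png

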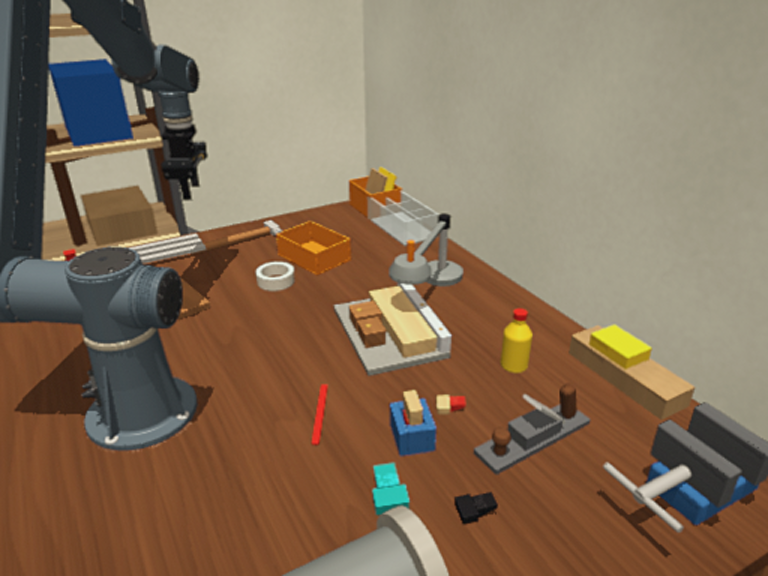

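The top view shows the jig at about (260,183) and the lamp head with its peg at (257,158). The blue rack with the wedge is at (345,218), the tray at (145,180) and the tape at (164,220), all in native pixels.

The wedge candidates in the top view are:
- the red one in the rack (345,218)
- a small red one lying loose (334,191)
- turquoise (369,247)
- black (393,218)

The red one in the rack fits: it is not black or turquoise, and it is the larger of the two reds. Next I'll triangulate and confirm with a crop.

```bash
cat > b.py <<'E'
from h import *
T=model("top");S=model("side")
im=ctrl.camera("side"); it=ctrl.camera("top")
a=cv2.resize(im[235:345,200:340],(700,550)[::1],interpolation=cv2.INTER_CUBIC)
save(a,"crop.png")
def t(n,a,b): x,r=tri([ray(T,a),ray(S,b)]); print(n,x.round(4),np.round(r,4)); return x
def det(l,c):
    r=ctrl.tip_of(l,c); return r[0]["pixel"] if r else None
for l in("lamp_peg","stop_short","stop_long","tray","tape","glue","jig_centre"):
    a,b=det(l,"top"),det(l,"side")
    if a is not None and b is not None: t(l,a,b)
t("wedge_head",(345.5,217),(276,272))
for n,p in dict(post=(214,103),fl=(229,155),fr=(299,165),nl=(222,202),nr=(291,213)).items(): print(n,onz(T,p,0.06 if n[0]!='n' else .018).round(3))
print("post2",onz(T,(214,104),.2))
for p in [(331,221),(348,231),(358,210),(338,206)]: print("rackcorner",onz(T,p,.056).round(4))
for p in [(180,232),(283,262),(310,233)]: print(onz(T,p,0).round(3))
# rack top
r=ctrl.regions_of("rack","top")
for q in r: print(q["confidence"],q["pixel"],q["pixels"].sum(),cv2.minAreaRect(np.argwhere(q["pixels"])[:,::-1].astype(np.float32)))
for l in("board","jig","wedge"):
    for q in ctrl.regions_of(l,"top"): print(l,q["confidence"],q["pixel"],q["pixels"].sum(),cv2.minAreaRect(np.argwhere(q["pixels"])[:,::-1].astype(np.float32)))
E
python3 b.py
```

```text
lamp_peg [0.6307 0.0112 0.196 ] [0.001 0.001]
stop_short [ 0.4757 -0.0347  0.0242] [0.0037 0.0037]
stop_long [0.4948 0.0531 0.0232] [0.0043 0.0043]
tape [ 0.4246  0.3768 -0.0128] [0.0038 0.0038]
glue [ 0.6524 -0.212   0.0699] [0.0767 0.0767]
jig_centre [ 0.5713 -0.0053  0.0246] [0.0068 0.0068]
wedge_head [ 0.4332 -0.3311  0.0701] [0.0005 0.0005]
post [0.881 0.18  0.06 ]
fl [0.671 0.116 0.06 ]
fr [ 0.634 -0.157  0.06 ]
nl [0.491 0.143 0.018]
nr [ 0.451 -0.129  0.018]
post2 [0.82802248 0.16253845 0.2       ]
rackcorner [ 0.4188 -0.2786  0.056 ]
rackcorner [ 0.3815 -0.3426  0.056 ]
rackcorner [ 0.462  -0.3822  0.056 ]
rackcorner [ 0.4765 -0.3061  0.056 ]
[0.373 0.307 0.   ]
[ 0.261 -0.099  0.   ]
[ 0.374 -0.204  0.   ]
0.82 [341.2, 222.2] 317 ((343.9000244140625, 217.80001831054688), (24.349536895751953, 19.28989028930664), 18.434946060180664)
board 0.85 [273.9, 178.3] 1108 ((263.2947082519531, 175.83982849121094), (61.90324783325195, 21.65810775756836), 10.407711029052734)
jig 0.67 [260.9, 190.4] 1537 ((260.28399658203125, 182.68800354003906), (71.82250213623047, 51.16123580932617), 10.304845809936523)
wedge 0.71 [394.0, 219.8] 162 ((391.86138916015625, 217.88613891601562), (11.442927360534668, 16.3186092376709), 5.710593223571777)
wedge 0.56 [368.0, 247.8] 248 ((367.70001220703125, 246.40000915527344), (20.55480194091797, 14.862703323364258), 18.434947967529297)
wedge 0.51 [334.2, 186.7] 120 ((334.04876708984375, 189.9390411376953), (9.370426177978516, 14.524161338806152), 38.65980911254883)
wedge 0.41 [348.0, 216.1] 130 ((345.0000305175781, 217.50003051757812), (15.495159149169922, 9.17060375213623), 18.434947967529297)
```

View pics/crop.png

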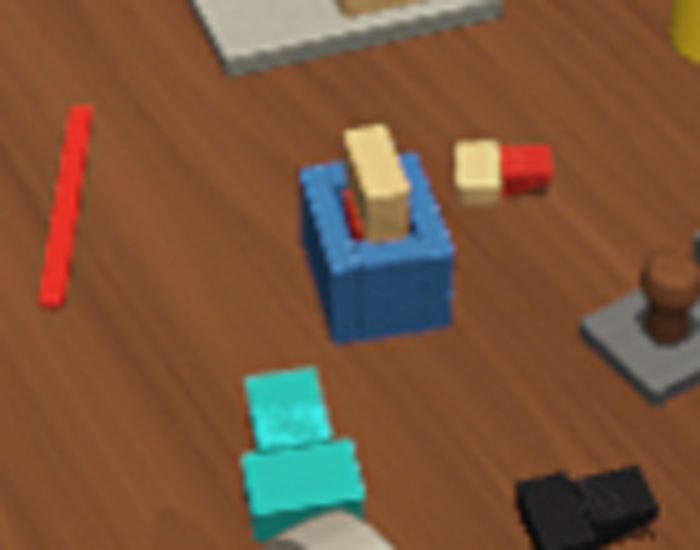

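The crop confirms it: the big red wedge with its wooden head sits in the blue rack at side pixel (276,272). The small red one lies loose at about (303,268).

Next I move above the lamp peg, which is near (0.631, 0.011, 0.20).

{"fn": "jog_arm", "kwargs": {
  "delta_pos": [
    [0, 0, -50],
    [0, 0, -100],
    [-560, -335, -110],
    [-560, -335, -110],
    [-560, -335, -110],
    [-560, -335, -110],
    [-560, -335, -110],
    [-560, -335, -110],
    [-560, -335, -110],
    [-560, -335, -110],
    [-560, -335, -110],
    [-560, -335, -110],
    [-560, -335, -110],
    [-560, -335, -110],
    [-560, -335, -110],
    [-560, -335, -110],
    [-560, -335, -110],
    [-560, -335, -110],
    [-560, -335, -110],
    [-560, -335, -110]
  ],
  "twist": [
    [0, 0, 0],
    [0, 0, -0.15],
    [0, 0, -0.3],
    [0, 0, -0.4555],
    [0, 0, -0.4555],
    [0, 0, -0.4555],
    [0, 0, -0.4555],
    [0, 0, -0.4555],
    [0, 0, -0.4555],
    [0, 0, -0.4555],
    [0, 0, -0.4555],
    [0, 0, -0.4555],
    [0, 0, -0.4555],
    [0, 0, -0.4555],
    [0, 0, -0.4555],
    [0, 0, -0.4555],
    [0, 0, -0.4555],
    [0, 0, -0.4555],
    [0, 0, -0.4555],
    [0, 0, -0.4555]
  ],
  "fingers": [1, 1, 1, 1, 1, 1, 1, 1, 1, 1, 1, 1, 1, 1, 1, 1, 1, 1, 1, 1]
}}

```text
time: 4.7
ee_pos: [0.6297, 0.0162, 0.3087]
tool_rot: [0.005, -3.142, -0.0]
force: [0.5, -0.5, -0.8]
grip_width: 0.0871
```

```bash
cat > c.py <<'E'
from h import *
st=ctrl.get_state(); M=model("wrist",st); im=ctrl.camera("wrist"); save(im,"w1.png",s=1.5)
Rm=R.from_rotvec(st["tool_rot"]).as_matrix(); print(st["time"],st["ee_pos"].round(4),Rm.round(3).tolist(),st["grip_width"])
for l in "lamp_peg jig_centre board_left board_right stop_short stop_long".split():
    for r in ctrl.tip_of(l,"wrist"): print(l,np.round(r["pixel"],1),round(r["confidence"],2),onz(M,r["pixel"],.2 if l=="lamp_peg" else .018).round(4))
E
python3 c.py
```

```text
4.7 [0.6297 0.0162 0.3087] [[-1.0, -0.003, -0.0], [-0.003, 1.0, 0.0], [0.0, 0.0, -1.0]] 0.08705612224405902
lamp_peg [253.3 185. ] 0.89 [0.6269 0.0074 0.2   ]
jig_centre [244.3 116.9] 0.66 [ 0.5691 -0.0102  0.018 ]
stop_short [230.7  51.8] 0.89 [ 0.4797 -0.0283  0.018 ]
stop_short [249.1 104.3] 0.6 [ 0.5509 -0.0028  0.018 ]
stop_long [284.1  64.3] 0.84 [0.4959 0.0478 0.018 ]
```

View pics/w1.png

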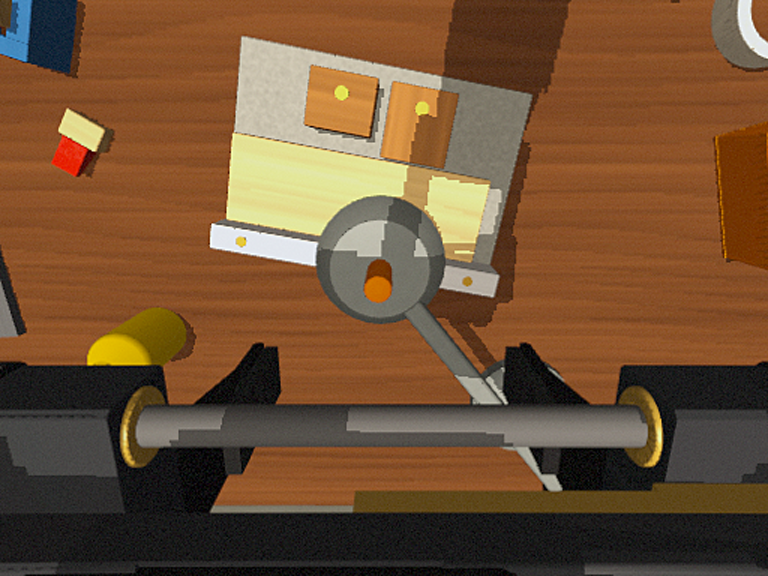

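Wrist view: orange peg at (252,186), short stop at (228,65), long stop at (280,78), and the tray at far right, clear of the swing. I'll lower over the peg and close.

{"fn": "jog_arm", "kwargs": {
  "delta_pos": [
    [0, -7, 50],
    [0, -7, 100],
    [0, -7, 121],
    [0, -7, 121],
    [0, -7, 121],
    [0, -7, 121],
    [0, -7, 121],
    [0, -7, 121],
    [0, -7, 121],
    [0, -7, 121],
    [0, -7, 121]
  ],
  "twist": [
    [0, 0, 0],
    [0, 0, 0],
    [0, 0, 0],
    [0, 0, 0],
    [0, 0, 0],
    [0, 0, 0],
    [0, 0, 0],
    [0, 0, 0],
    [0, 0, 0],
    [0, 0, 0],
    [0, 0, 0]
  ],
  "fingers": [1, 1, 1, 1, 0.1, 0.1, 0.1, 0.1, 0.1, 0.1, 0.1]
}}

```text
time: 6.15
ee_pos: [0.6305, 0.0075, 0.1875]
tool_rot: [-0.001, 3.141, -0.0]
force: [0.2, -0.4, -0.0]
grip_width: 0.0388
```

{"fn": "jog_arm", "kwargs": {
  "delta_pos": [
    [0, 0, 0],
    [0, 0, 0],
    [0, 0, 0],
    [0, 0, 0],
    [0, 0, 0]
  ],
  "twist": [
    [0, 0, 0],
    [0, 0, 0],
    [0, 0, 0],
    [0, 0, 0],
    [0, 0, 0]
  ],
  "fingers": [0.1, 0.1, 0.1, 0.1, 0.1]
}}

```text
time: 6.65
ee_pos: [0.6304, 0.0077, 0.1873]
tool_rot: [0.001, -3.142, -0.0]
force: [0.5, 0.1, 0.8]
grip_width: 0.0168
```

The fingers stopped at about 17 mm on the 18 mm peg, so it is gripped. Now the arc.

{"fn": "jog_arm", "kwargs": {
  "delta_pos": [
    [10, 14, 0],
    [19, 28, 0],
    [26, 42, 0],
    [33, 56, 0],
    [38, 71, 0],
    [43, 86, 0],
    [47, 102, 0],
    [50, 117, 0],
    [52, 133, 0],
    [53, 149, 0],
    [53, 165, 0],
    [52, 181, 0],
    [50, 196, 0],
    [48, 212, 0],
    [48, 212, 0],
    [48, 212, 0]
  ],
  "twist": [
    [0, 0, 0],
    [0, 0, 0],
    [0, 0, 0],
    [0, 0, 0],
    [0, 0, 0],
    [0, 0, 0],
    [0, 0, 0],
    [0, 0, 0],
    [0, 0, 0],
    [0, 0, 0],
    [0, 0, 0],
    [0, 0, 0],
    [0, 0, 0],
    [0, 0, 0],
    [0, 0, 0],
    [0, 0, 0]
  ],
  "fingers": [0.1, 0.1, 0.1, 0.1, 0.1, 0.1, 0.1, 0.1, 0.1, 0.1, 0.1, 0.1, 0.1, 0.1, 0.1, 0.1]
}}

```text
time: 8.25
ee_pos: [0.5809, 0.2214, 0.1868]
tool_rot: [0.003, -3.139, -0.004]
force: [-4.7, 2.0, -1.8]
grip_width: 0.0169
```

Release, rise, and move over the jig to measure it without the lamp in the way.

{"fn": "jog_arm", "kwargs": {
  "delta_pos": [
    [0, 0, 0],
    [0, 0, 0],
    [0, 0, 0],
    [0, 0, 0],
    [0, 0, -40],
    [0, 0, -80],
    [0, 0, -113],
    [40, -50, -113],
    [40, -100, -113],
    [40, -150, -113],
    [40, -200, -113],
    [40, -230, -113],
    [40, -230, -113],
    [40, -230, -113]
  ],
  "twist": [
    [0, 0, 0],
    [0, 0, 0],
    [0, 0, 0],
    [0, 0, 0],
    [0, 0, 0],
    [0, 0, 0],
    [0, 0, 0],
    [0, 0, 0],
    [0, 0, 0],
    [0, 0, 0],
    [0, 0, 0],
    [0, 0, 0],
    [0, 0, 0],
    [0, 0, 0]
  ],
  "fingers": [0.7, 0.7, 0.7, 0.7, 0.7, 0.7, 0.7, 0.7, 0.7, 0.7, 0.7, 0.7, 0.7, 0.7]
}}

```text
time: 9.65
ee_pos: [0.5426, -0.0116, 0.3006]
tool_rot: [0.003, 3.141, 0.001]
force: [0.5, 0.6, -0.3]
grip_width: 0.0609
```

```bash
cat > c.py <<'E'
from h import *
import sys
st=ctrl.get_state(); M=model("wrist",st); im=ctrl.camera("wrist"); save(im,sys.argv[1]+".png",s=1.5); np.savez(sys.argv[1],im=im,rot=st["tool_rot"],pos=st["ee_pos"])
print(st["time"],st["ee_pos"].round(4),st["tool_rot"].round(3),st["grip_width"])
for l in sys.argv[2].split():
    for r in ctrl.tip_of(l,"wrist"): print(l,np.round(r["pixel"],1),round(r["confidence"],2),onz(M,r["pixel"],float(sys.argv[3])).round(4))
E
python3 c.py w2 "jig_centre board_left board_right stop_short stop_long lamp_peg" .018
```

```text
9.65 [ 0.5426 -0.0116  0.3006] [3.000e-03 3.141e+00 1.000e-03] 0.06094632048252743
jig_centre [264.  174.7] 0.89 [ 0.5693 -0.0082  0.018 ]
stop_short [249.4 116.7] 0.69 [ 0.4815 -0.0298  0.018 ]
stop_long [300.9 125.9] 0.87 [0.495  0.0468 0.018 ]
stop_long [ 7.8 76. ] 0.46 [ 0.4253 -0.3716  0.018 ]
lamp_peg [493.6 221.8] 0.64 [0.649  0.3658 0.018 ]
```

View pics/w2.png

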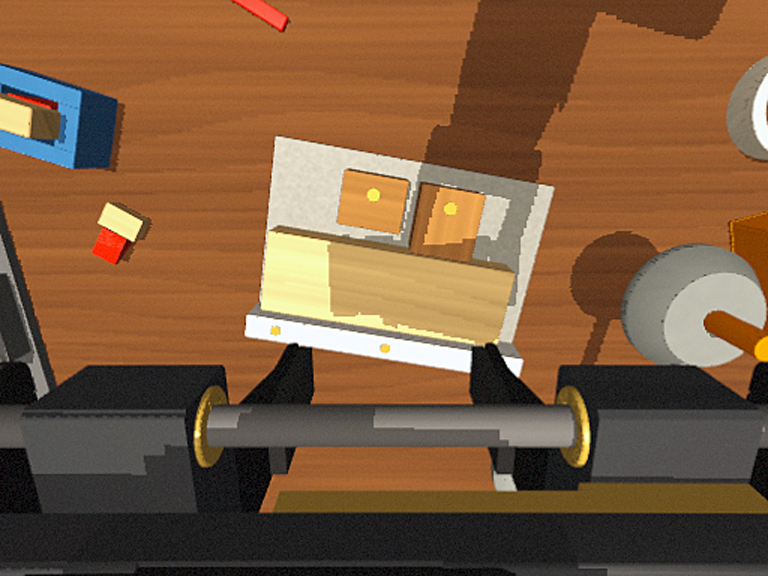

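Wrist view: lamp peg at (508,232), clear of the jig. The short stop (249,132) sits on the -y side and the wedge in the rack is at about (20,75). Now the jig geometry from corners, then on to the rack.

```bash
cat > d.py <<'E'
from h import *
d=np.load("w2.npz"); M=model("wrist",dict(tool_rot=d["rot"],ee_pos=d["pos"]))
def P(p,z): return onz(M,np.array(p)/1.5-0.17,z)[:2]
ang=lambda a,b: np.degrees(np.arctan2(*(b-a)[::-1]))
jl,jr=P((276,137),.018),P((553,186),.018)
print("jig near corners",jl,jr,np.linalg.norm(jr-jl),"yaw",ang(jl,jr)-90)
f1,f2=P((246,315),.063),P((522,358),.063); print("fence top",f1,f2,np.linalg.norm(f2-f1),ang(f1,f2)-90)
b1,b2=P((277,228),.058),P((517,270),.058); print("board near top edge",b1,b2,np.linalg.norm(b2-b1),ang(b1,b2)-90)
for n,q in dict(short=[(346,169),(410,177),(405,235),(337,226)],long=[(420,183),(483,193),(471,263),(411,251)]).items():
    c=np.array([P(p,.058) for p in q]); print(n,c.round(4).tolist(),[round(float(np.linalg.norm(c[i]-c[(i+1)%4])),4) for i in range(4)],"yaw",ang(c[0],c[1])-90,ang(c[3],c[2])-90)
E
python3 d.py
```

```text
jig near corners [ 0.44560196 -0.12394903] [0.49237988 0.14719917] 0.2751536277598079 yaw -9.788200872908149
fence top [ 0.61117168 -0.15491067] [0.65756133 0.11746914] 0.27630194016674947 -9.665437531564137
board near top edge [ 0.52717422 -0.11962971] [0.56802772 0.10695263] 0.23023589534329172 -10.22079525830199
short [[0.4743, -0.0537], [0.4814, 0.0038], [0.534, -0.0004], [0.5254, -0.0637]] [0.058, 0.0528, 0.0639, 0.0521] yaw -7.0523531520696 -7.724547042484119
long [[0.4867, 0.0129], [0.4958, 0.0705], [0.561, 0.0627], [0.5493, 0.0054]] [0.0582, 0.0657, 0.0585, 0.063] yaw -8.943945599990911 -11.624761125550748
```

{"fn": "jog_arm", "kwargs": {
  "delta_pos": [
    [30, -50, 0],
    [60, -100, 0],
    [90, -150, 0],
    [110, -200, 0],
    [110, -250, 0],
    [110, -300, 10],
    [110, -320, 20],
    [110, -320, 20],
    [110, -320, 20]
  ],
  "twist": [
    [0, 0, 0],
    [0, 0, 0],
    [0, 0, 0],
    [0, 0, 0],
    [0, 0, 0],
    [0, 0, 0],
    [0, 0, 0],
    [0, 0, 0],
    [0, 0, 0]
  ],
  "fingers": [1, 1, 1, 1, 1, 1, 1, 1, 1]
}}

```text
time: 10.9
ee_pos: [0.4325, -0.3306, 0.2795]
tool_rot: [-0.001, -3.141, -0.003]
force: [-0.4, 0.7, 0.0]
grip_width: 0.0869
```

```bash
python3 c.py w3 "wedge wedge_head rack" .074; python3 -c "
from h import *
d=np.load('w3.npz'); save(d['im'],'w3c.png',(120,60,400,260),2.7)"
```

```text
10.9 [ 0.4325 -0.3306  0.2795] [-1.000e-03 -3.141e+00 -3.000e-03] 0.08691526207717688
wedge [219.2  91.6] 0.86 [ 0.3385 -0.3818  0.074 ]
wedge [264.  150.1] 0.69 [ 0.409  -0.3276  0.074 ]
wedge [122.5 186.3] 0.69 [ 0.4565 -0.5138  0.074 ]
wedge [267.8 241.8] 0.68 [ 0.5369 -0.322   0.074 ]
wedge_head [177.8  73.6] 0.96 [ 0.3182 -0.4301  0.074 ]
wedge_head [132.6 148.8] 0.92 [ 0.4072 -0.4945  0.074 ]
wedge_head [289.2 215.2] 0.87 [ 0.4974 -0.2932  0.074 ]
wedge_head [264.  163.3] 0.75 [ 0.4261 -0.3275  0.074 ]
rack [262.2 158.8] 0.77 [ 0.4202 -0.3299  0.074 ]
```

View pics/w3c.png

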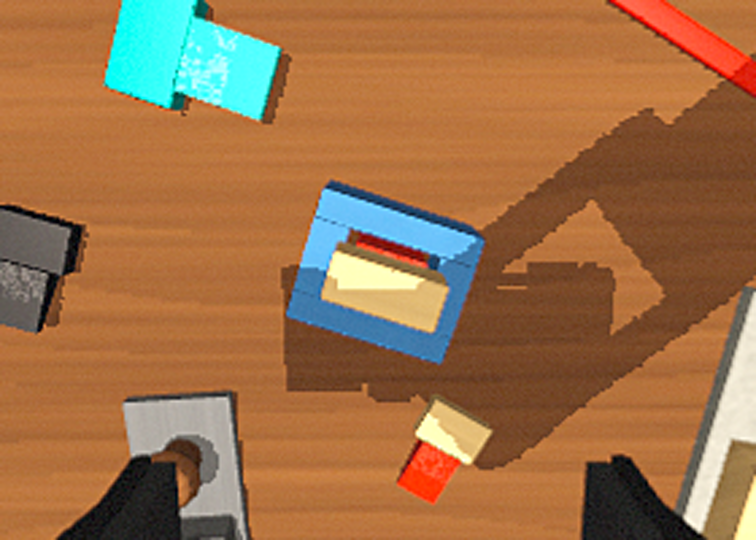

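Wrist crop: rack at native (263,160) and wedge head at about (263,167). A red strip about 8 mm deep shows on the head's -x side, which suggests the upright back, with the slope facing +x. I'll check this by projecting both orientations.

```bash
cat > e.py <<'E'
from h import *
d=np.load("w3.npz"); M=model("wrist",dict(tool_rot=d["rot"],ee_pos=d["pos"])); print("cam",M[2][:3,3].round(3))
nat=lambda p:(120+(p[0]+.5)/2.7-.5,60+(p[1]+.5)/2.7-.5)
c=np.array([onz(M,nat(p),.092)[:2] for p in [(340,248),(447,282),(436,333),(322,297)]])
print(c.round(4).tolist(),[round(float(np.linalg.norm(c[i]-c[(i+1)%4])),4) for i in range(4)])
v=(c[1]-c[0]+c[2]-c[3]); yaw=np.degrees(np.arctan2(v[1],v[0]))-90; ctr=c.mean(0); print("head centre",ctr.round(4),"yaw",yaw)
rc=np.array([onz(M,nat(p),.056)[:2] for p in [(327,190),(484,242),(442,362),(288,315)]]); vr=rc[1]-rc[0]+rc[2]-rc[3]; print("rack",rc.mean(0).round(4),np.degrees(np.arctan2(vr[1],vr[0]))-90,rc.round(4).tolist())
im=d["im"].astype(int); red=(im[...,0]>90)&(im[...,1]<45)&(im[...,2]<50); red[:,:230]=0; red[:,300:]=0; red[:130]=0; red[180:]=0
print("red n",red.sum(), "rows/cols",np.argwhere(red).min(0),np.argwhere(red).max(0))
for y0 in (yaw,yaw+180):
    a=np.radians(y0); X=np.array([np.cos(a),np.sin(a)]); Y=np.array([-X[1],X[0]])
    W=lambda x,y,z:np.r_[ctr+X*(x-.0135)+Y*y,.011+z]
    h=.018
    pts=[W(*p) for p in [(0,-h,0),(0,h,0),(0,h,.045),(0,-h,.045),(.0276,-h,.045),(.0276,h,.045),(.0096,h,0),(.0096,-h,0)]]
    mask=np.zeros(im.shape[:2],np.uint8); mask[:]=0
    cv2.fillConvexPoly(mask,cv2.convexHull(proj(M,pts).astype(np.float32)).round().astype(np.int32),1)
    hp=[W(x,y,z) for x in(.0015,.0255) for y in(-.028,.028) for z in(.045,.081)]
    cv2.fillConvexPoly(mask,cv2.convexHull(proj(M,hp).astype(np.float32)).round().astype(np.int32),0)
    print(round(y0),"pred visible",mask.sum(),"iou",((mask>0)&red).sum()/((mask>0)|red).sum())
E
python3 e.py
```

```text
cam [ 0.352 -0.332  0.464]
[[0.4081, -0.3502], [0.4237, -0.3016], [0.4477, -0.3062], [0.4306, -0.3588]] [0.051, 0.0244, 0.0553, 0.0241]
head centre [ 0.4276 -0.3292] yaw -17.90792610158104
rack [ 0.429  -0.3294] -17.891725136248553 [[0.3854, -0.3578], [0.4107, -0.2808], [0.4724, -0.3003], [0.4474, -0.3788]]
red n 84 rows/cols [146 252] [156 277]
-18 pred visible 159 iou 0.4727272727272727
162 pred visible 49 iou 0.4943820224719101
```

```bash
cat >> e.py <<'E'
    rcn=rc.mean(0); sl=[np.r_[rcn+X*sx*.019+Y*sy*.024,.056] for sx,sy in((-1,-1),(-1,1),(1,1),(1,-1))]
    sm=np.zeros_like(mask); cv2.fillConvexPoly(sm,proj(M,sl).round().astype(np.int32),1); m=mask&sm
    print("with slot",m.sum(),"iou",((m>0)&red).sum()/((m>0)|red).sum())
print(np.round(proj(M,sl),1).tolist())
for r in range(143,160): print(r,''.join('R' if red[r,k] else '.' for k in range(244,286)), im[r,262].tolist())
save(d["im"],"w3d.png",(240,130,290,185),11)
E
python3 e.py
```

```text
cam [ 0.352 -0.332  0.464]
[[0.4081, -0.3502], [0.4237, -0.3016], [0.4477, -0.3062], [0.4306, -0.3588]] [0.051, 0.0244, 0.0553, 0.0241]
head centre [ 0.4276 -0.3292] yaw -17.90792610158104
rack [ 0.429  -0.3294] -17.891725136248553 [[0.3854, -0.3578], [0.4107, -0.2808], [0.4724, -0.3003], [0.4474, -0.3788]]
red n 84 rows/cols [146 252] [156 277]
-18 pred visible 159 iou 0.4727272727272727
with slot 123 iou 0.6046511627906976
162 pred visible 49 iou 0.4943820224719101
with slot 49 iou 0.4943820224719101
[[274.8, 181.3], [241.4, 170.8], [249.6, 144.0], [283.9, 155.0]]
143 .......................................... [107, 194, 249]
144 .......................................... [106, 194, 249]
145 .......................................... [105, 192, 248]
146 .........R................................ [105, 197, 252]
147 .........RRRR............................. [112, 219, 255]
148 .........RRRRRRR.......................... [71, 104, 157]
149 ........RRRRRRRRRRR....................... [133, 15, 21]
150 ...........RRRRRRRRRRR.................... [132, 14, 6]
151 ..............RRRRRRRRRRR................. [127, 27, 16]
152 ..................RRRRRRRRRR.............. [118, 19, 27]
153 .....................RRRRRRRRRRR.......... [255, 103, 55]
154 .......................RRRRRRRRRR......... [214, 121, 80]
155 ............................RRRRR......... [133, 108, 62]
156 ...............................RRR........ [136, 109, 65]
157 .......................................... [138, 106, 66]
158 .......................................... [193, 150, 87]
159 .......................................... [255, 252, 165]
```

View pics/w3d.png

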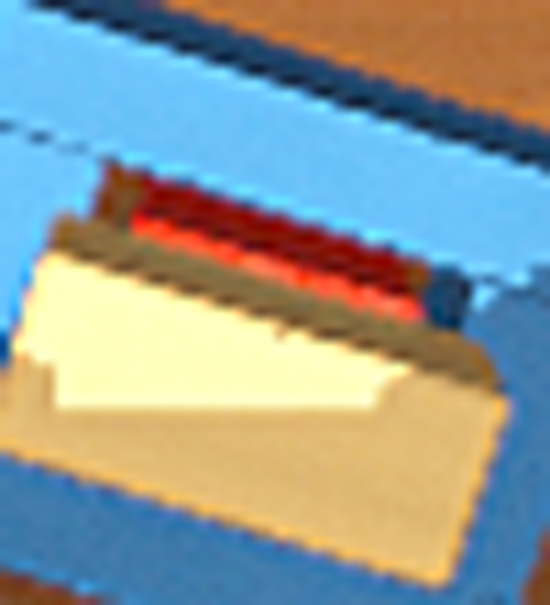

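The bright ledge with the dark upright face below it, reaching the slot edge at native (263,150), is the wedge's back on the -x side. So the slope faces +x, towards the board, and no half turn is needed. I'll turn the jaws along the wedge's x (-18°) and descend.

{"fn": "jog_arm", "kwargs": {
  "delta_pos": [
    [3, 1, 0],
    [3, 1, 0],
    [3, 1, 0],
    [3, 1, 20],
    [3, 1, 40],
    [3, 1, 60],
    [3, 1, 80],
    [3, 1, 100],
    [3, 1, 100],
    [3, 1, 100],
    [3, 1, 100],
    [3, 1, 100],
    [3, 1, 100],
    [3, 1, 140],
    [3, 1, 170],
    [3, 1, 200],
    [3, 1, 217],
    [3, 1, 217],
    [3, 1, 217],
    [3, 1, 217]
  ],
  "twist": [
    [0, 0, 0.15],
    [0, 0, 0.3],
    [0, 0, 0.45],
    [0, 0, 0.6],
    [0, 0, 0.75],
    [0, 0, 0.9],
    [0, 0, 1.05],
    [0, 0, 1.2],
    [0, 0, 1.35],
    [0, 0, 1.5],
    [0, 0, 1.65],
    [0, 0, 1.8],
    [0, 0, 1.883],
    [0, 0, 1.883],
    [0, 0, 1.883],
    [0, 0, 1.883],
    [0, 0, 1.883],
    [0, 0, 1.883],
    [0, 0, 1.883],
    [0, 0, 1.883]
  ],
  "fingers": [1, 1, 1, 1, 1, 1, 1, 1, 1, 1, 1, 1, 1, 1, 1, 1, 1, 1, 0.1, 0.1]
}}

```text
time: 13.1
ee_pos: [0.4308, -0.33, 0.0648]
tool_rot: [2.536, 1.849, 0.0]
force: [-1.5, 0.2, -0.3]
grip_width: 0.0781
```

{"fn": "jog_arm", "kwargs": {
  "delta_pos": [
    [0, 0, 0],
    [0, 0, 0],
    [0, 0, 0],
    [0, 0, 0],
    [0, 0, 0],
    [0, 0, 0],
    [0, 0, 0],
    [0, 0, 0],
    [0, 0, 0],
    [0, 0, 0]
  ],
  "twist": [
    [0, 0, 0],
    [0, 0, 0],
    [0, 0, 0],
    [0, 0, 0],
    [0, 0, 0],
    [0, 0, 0],
    [0, 0, 0],
    [0, 0, 0],
    [0, 0, 0],
    [0, 0, 0]
  ],
  "fingers": [0.1, 0.1, 0.1, 0.1, 0.1, 0.1, 0.1, 0.1, 0.1, 0.1]
}}

```text
time: 14.1
ee_pos: [0.4296, -0.3296, 0.0633]
tool_rot: [-2.539, -1.85, 0.0]
force: [-0.1, 0.4, 0.5]
grip_width: 0.0237
```

Gripped at 23.7 mm, so the wedge tip is about 52 mm below the TCP. Lift, carry to the gap and turn square to the jig.

{"fn": "jog_arm", "kwargs": {
  "delta_pos": [
    [0, 0, -30],
    [0, 0, -60],
    [0, 0, -90],
    [0, 0, -102],
    [0, 0, -102],
    [0, 0, -102],
    [40, 3, -102],
    [80, 6, -102],
    [120, 9, -102],
    [160, 12, -102],
    [200, 15, -102],
    [240, 18, -102],
    [280, 20, -102],
    [312, 22, -102],
    [312, 22, -102],
    [312, 22, -102],
    [312, 22, -75],
    [312, 22, -75],
    [312, 22, -75]
  ],
  "twist": [
    [0, 0, 0],
    [0, 0, 0],
    [0, 0, 0],
    [0, 0, 0],
    [0, 0, 0],
    [0, 0, 0],
    [0, 0, -0.04],
    [0, 0, -0.08],
    [0, 0, -0.12],
    [0, 0, -0.14],
    [0, 0, -0.14],
    [0, 0, -0.14],
    [0, 0, -0.14],
    [0, 0, -0.14],
    [0, 0, -0.14],
    [0, 0, -0.14],
    [0, 0, -0.14],
    [0, 0, -0.14],
    [0, 0, -0.14]
  ],
  "fingers": [0.1, 0.1, 0.1, 0.1, 0.1, 0.1, 0.1, 0.1, 0.1, 0.1, 0.1, 0.1, 0.1, 0.1, 0.1, 0.1, 0.1, 0.1, 0.1]
}}

```text
time: 16.0
ee_pos: [0.545, -0.0403, 0.1375]
tool_rot: [-2.403, -2.019, 0.003]
force: [-0.7, 0.3, -0.9]
grip_width: 0.0232
```

```bash
python3 c.py w4 "wedge wedge_head stop_short stop_long board board_left jig_centre" .058
```

```text
16.0 [ 0.545  -0.0403  0.1375] [-2.403 -2.019  0.003] 0.023204557927632073
wedge [242.3 202.9] 0.69 [ 0.5262 -0.0458  0.058 ]
wedge_head [262.  236.2] 0.76 [ 0.5382 -0.0813  0.058 ]
wedge_head [442.9 312.3] 0.38 [ 0.7043 -0.1953  0.058 ]
stop_short [198.1 177.9] 0.65 [ 0.492  -0.0162  0.058 ]
stop_long [194.3 108.8] 0.73 [0.5026 0.0417 0.058 ]
board [302.9 158.1] 0.57 [ 0.5859 -0.0147  0.058 ]
```

View pics/w4.png

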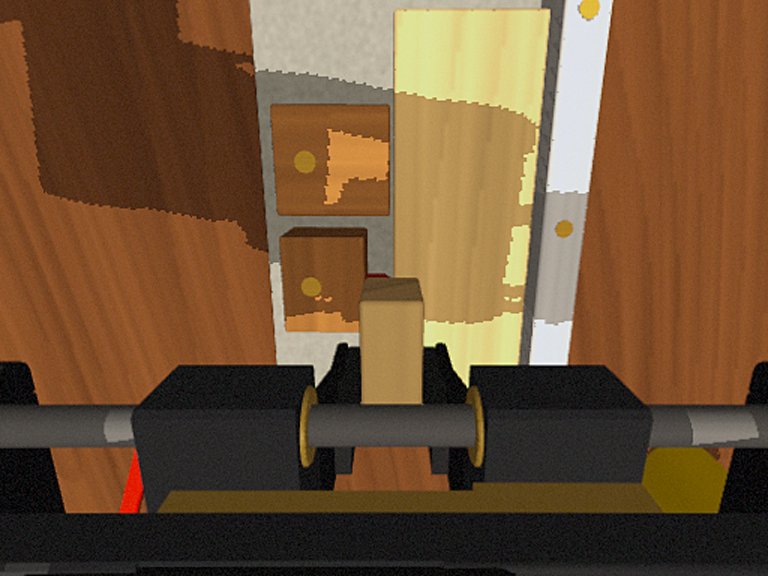

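Wrist view: wedge head at (261,230) with a red sliver at (252,183) above the gap. The stop's front edge is at about (243,175) and the board's near edge at about (263,150). Now their offsets in tool axes.

```bash
cat > f.py <<'E'
from h import *
d=np.load("w4.npz"); M=model("wrist",dict(tool_rot=d["rot"],ee_pos=d["pos"])); Rm=R.from_rotvec(d["rot"]).as_matrix()
def L(p,z): return (Rm.T@(onz(M,np.array(p)/1.5-.17,z)-d["pos"])*1000).round(1)
for n,p,z in [("stop front far",(366,236),.058),("stop front near",(359,331),.058),("stop rear far",(281,236),.058),("long front far",(390,106),.058),("long front near",(390,214),.058),("board far",(394,10),.058),("board mid",(394,150),.058),("board near",(394,270),.058),("board fence edge far",(550,10),.058),("board fence edge near",(520,360),.058),("fence far",(610,10),.063),("fence near edge far",(562,10),.063),("fence near edge near",(528,360),.063),("head top far L",(360,302),.1375-.052+.081),("head top far R",(423,302),.1375-.052+.081),("head bot far L",(364,279),.1375-.007),("head bot far R",(419,279),.1375-.007)]: print(n,L(p,z))
im=d["im"].astype(int); red=(im[...,0]>80)&(im[...,1]<60)&(im[...,2]<60); red[:,:235]=0; red[:,290:]=0; red[:170]=0; red[200:]=0
a=np.argwhere(red); print(a.min(0),a.max(0),len(a))
s=st=ctrl.get_state(); y=np.degrees(np.arctan2(Rm[1,1],Rm[0,1])); print("tool y dir",y)
E
python3 f.py
```

```text
stop front far [ 33.1 -15.3  79.6]
stop front near [-25.8 -20.6  79.6]
stop rear far [ 33.1 -64.5  79.7]
long front far [103.   -1.3  79.5]
long front near [45.7 -1.3 79.5]
board far [147.9   0.8  79.5]
board mid [80.6  0.9 79.5]
board near [12.9  1.  79.5]
board fence edge far [147.7  79.5  79.3]
board fence edge near [-45.3  80.1  79.2]
fence far [146.3 107.6  74.2]
fence near edge far [146.4  83.9  74.2]
fence near edge near [-42.9  83.5  74.2]
head top far L [ 27.9 -11.8 -29. ]
head top far R [ 27.9  10.6 -29. ]
head bot far L [ 26.7 -12.4   7. ]
head bot far R [26.7 11.3  7. ]
[170 242] [199 281] 56
tool y dir -9.923667047955098
```

```bash
python3 -c "
from h import *
im=ctrl.camera('side'); S=model('side'); p=proj(S,[[.545,-.04,.11]])[0].astype(int); print(p)
save(im,'s2.png',(p[0]-40,p[1]-30,p[0]+40,p[1]+30),9)"
```

```text
[259 201]
```

View pics/s2.png

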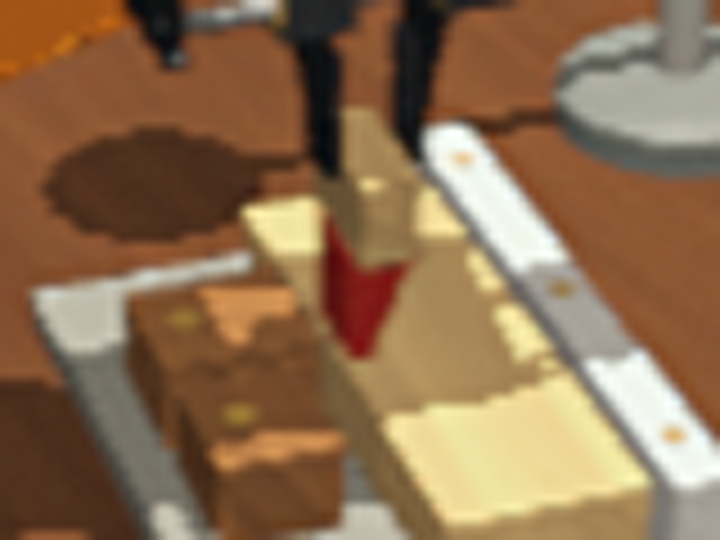

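The side crop shows the blade's slope to the right (towards the board) and its back towards the stops, above the gap. Lower in steps and watch the force.

{"fn": "jog_arm", "kwargs": {
  "delta_pos": [
    [0, 1, 12],
    [0, 1, 24],
    [0, 1, 30],
    [0, 1, 35],
    [0, 1, 38],
    [0, 1, 38]
  ],
  "twist": [
    [0, 0, 0],
    [0, 0, 0],
    [0, 0, 0],
    [0, 0, 0],
    [0, 0, 0],
    [0, 0, 0]
  ],
  "fingers": [0.1, 0.1, 0.1, 0.1, 0.1, 0.1]
}}

```text
time: 17.05
ee_pos: [0.5464, -0.0393, 0.0996]
tool_rot: [-2.402, -2.022, 0.002]
force: [-1.2, -0.0, -0.8]
grip_width: 0.0233
```

{"fn": "jog_arm", "kwargs": {
  "delta_pos": [
    [0, 0, 4],
    [0, 0, 8],
    [0, 0, 11],
    [0, 0, 13],
    [0, 0, 13]
  ],
  "twist": [
    [0, 0, 0],
    [0, 0, 0],
    [0, 0, 0],
    [0, 0, 0],
    [0, 0, 0]
  ],
  "fingers": [0.1, 0.1, 0.1, 0.1, 0.1]
}}

```text
time: 17.55
ee_pos: [0.5459, -0.0392, 0.0868]
tool_rot: [-2.402, -2.022, 0.003]
force: [-3.1, 0.5, -0.6]
grip_width: 0.0236
```

{"fn": "jog_arm", "kwargs": {
  "delta_pos": [
    [0, -1, 0],
    [0, -2, 1],
    [0, -3, 2],
    [0, -3, 3],
    [0, -3, 3]
  ],
  "twist": [
    [0, 0, 0],
    [0, 0, 0],
    [0, 0, 0],
    [0, 0, 0],
    [0, 0, 0]
  ],
  "fingers": [0.1, 0.1, 0.1, 0.1, 0.1]
}}

```text
time: 18.05
ee_pos: [0.5446, -0.0392, 0.0844]
tool_rot: [2.403, 2.023, 0.001]
force: [-2.4, 0.7, -0.5]
grip_width: 0.0235
```

{"fn": "jog_arm", "kwargs": {
  "delta_pos": [
    [0, 0, 2],
    [0, 0, 4],
    [0, 0, 6],
    [0, 0, 7],
    [0, 0, 7],
    [0, 0, 7]
  ],
  "twist": [
    [0, 0, 0],
    [0, 0, 0],
    [0, 0, 0],
    [0, 0, 0],
    [0, 0, 0],
    [0, 0, 0]
  ],
  "fingers": [0.1, 0.1, 0.1, 0.1, 0.1, 0.1]
}}

```text
time: 18.65
ee_pos: [0.5424, -0.0386, 0.078]
tool_rot: [-2.402, -2.021, 0.003]
force: [-6.6, 1.7, 9.9]
grip_width: 0.0235
```

```bash
python3 c.py w5 "board_left board_right" .058; python3 -c "
from h import *
s=ctrl.get_state(); print(s['force'],s['ft_torque'],s['ee_pos'])
d=np.load('w5.npz'); save(d['im'],'w5c.png',(170,0,430,245),2.4)"
```

```text
18.65 [ 0.5424 -0.0386  0.078 ] [-2.402 -2.021  0.003] 0.023464794773467836
[-7.94896488  0.999503    9.87660776] [ 0.08285769  1.3977989  -0.10328307] [ 0.54243139 -0.03859913  0.07803943]
```

View pics/w5c.png

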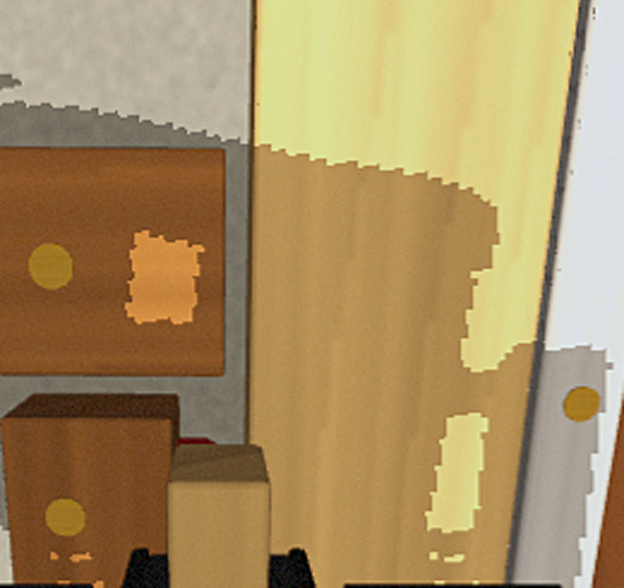

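The board looks flush on the fence in the crop, with a thin uniform line along it from (242,0) to (213,240) native. Fz is about 10 N up. I'll measure the wedge back against the stop, and the board gap at both ends.

```bash
cat > g.py <<'E'
from h import *
d=np.load("w5.npz"); M=model("wrist",dict(tool_rot=d["rot"],ee_pos=d["pos"])); Rm=R.from_rotvec(d["rot"]).as_matrix()
def L(p,z): return (Rm.T@(onz(M,(170+(p[0]+.5)/2.4-.5,(p[1]+.5)/2.4-.5),z)-d["pos"])*1000).round(1)
for n,p,z in [("stop front far",(179,418),.058),("long front",(225,370),.058),("long front far",(225,150),.058),("board near edge far",(255,20),.058),("board near edge",(249,400),.058),("board fence edge far",(578,10),.058),("board fence edge",(515,500),.058),("fence far",(590,10),.063),("fence near",(519,540),.063),("head bot L",(174,447),.071),("head bot R",(265,447),.071),("head top L",(168,483),.107),("head top R",(269,483),.107)]: print(n,L(p,z))
S=model("side"); im=ctrl.camera("side"); p=proj(S,[[.55,-.04,.06]])[0].astype(int); save(im,"s3.png",(p[0]-40,p[1]-30,p[0]+40,p[1]+30),9)
E
python3 g.py
```

```text
stop front far [ 31.7 -11.8  20.1]
long front [45.4  1.2 20. ]
long front far [102.1   1.1  20. ]
board near edge far [131.4   8.4  20. ]
board near edge [36.9  8.  20. ]
board fence edge far [133.2  87.   19.7]
board fence edge [ 7.1 86.6 19.7]
fence far [131.9  87.7  14.7]
fence near [-3.5 87.  14.7]
head bot L [ 26.7 -12.6   7.1]
head bot R [26.7 12.   7. ]
head top L [ 28.  -11.9 -28.9]
head top R [ 28.   10.6 -29. ]
```

{"fn": "jog_arm", "kwargs": {
  "delta_pos": [
    [0, -1, 1],
    [0, -2, 2],
    [0, -2, 3],
    [0, -2, 3],
    [0, -2, 3],
    [0, -2, 3]
  ],
  "twist": [
    [0, 0, 0],
    [0, 0, 0],
    [0, 0, 0],
    [0, 0, 0],
    [0, 0, 0],
    [0, 0, 0]
  ],
  "fingers": [0.1, 0.1, 0.1, 0.1, 0.1, 0.1]
}}

```text
time: 19.45
ee_pos: [0.5423, -0.0387, 0.0772]
tool_rot: [2.403, 2.022, 0.001]
force: [-7.8, 1.2, 21.4]
grip_width: 0.0233
```

The back is on the stop: a further -y command moved nothing. The board gap measures about 0.5 mm at both ends, and the arm is bearing down with about 21 N. I'll hold briefly and check that it is steady.

{"fn": "jog_arm", "kwargs": {
  "delta_pos": [
    [0, 0, 0],
    [0, 0, 0],
    [0, 0, 0],
    [0, 0, 0],
    [0, 0, 0],
    [0, 0, 0],
    [0, 0, 0],
    [0, 0, 0]
  ],
  "twist": [
    [0, 0, 0],
    [0, 0, 0],
    [0, 0, 0],
    [0, 0, 0],
    [0, 0, 0],
    [0, 0, 0],
    [0, 0, 0],
    [0, 0, 0]
  ],
  "fingers": [0.1, 0.1, 0.1, 0.1, 0.1, 0.1, 0.1, 0.1]
}}

```text
time: 20.25
ee_pos: [0.5423, -0.0387, 0.0772]
tool_rot: [2.403, 2.022, 0.001]
force: [-7.9, 1.3, 22.7]
grip_width: 0.0235
```

```bash
python3 -c "
from h import *
im=ctrl.camera('side'); S=model('side'); p=proj(S,[[.55,-.04,.06]])[0].astype(int)
save(im,'s4.png',(p[0]-40,p[1]-30,p[0]+40,p[1]+30),9)
w=ctrl.camera('wrist'); T=model('top'); t=ctrl.camera('top')
r=ctrl.tip_of('lamp_peg','top')[0]; print(onz(T,r['pixel'],.2),r['confidence']); print(ctrl.get_state())"
```

```text
[0.57317883 0.20821303 0.2       ] 0.94
{'time': 20.45, 'q': array([-2.76780282e-01,  5.94913144e-01,  1.74434671e+00, -2.01048978e-04,
        8.01162317e-01, -1.05004256e-01]), 'joint_vel': array([-0.00019413,  0.00050294,  0.00146279, -0.00039116, -0.00042624,
        0.00135198]), 'tau': array([ -0.27972423, -30.06278872, -12.15727061,   0.18539387,
        -2.50098355,  -0.10916948]), 'ee_pos': array([ 0.54230565, -0.03871133,  0.07723883]), 'tool_rot': array([2.40286839e+00, 2.02218380e+00, 8.41517375e-04]), 'force': array([-7.89971466,  0.77403519, 22.22289368]), 'ft_torque': array([ 0.2167078 ,  1.56272333, -0.10185034]), 'grip_width': 0.023519353303127825}
```

View pics/s4.png

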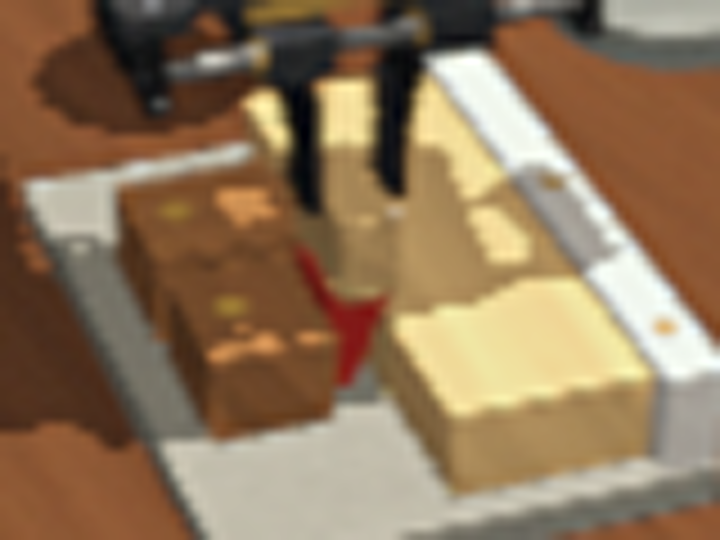

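The side crop shows the wedge seated between the short stop and the board, and the board flush on the fence. Forces and pose are steady, and the lamp peg is about 215 mm from the jig centre. Handing in.

```bash
python3 -c "
from plant import ctrl
print(ctrl.close_job())"
```

```text
the job is handed in; nothing more can be done
None
```

I swung the lamp by its peg off to the left of the jig. Then I took the large red wedge from the blue rack and pushed it down between the short stop and the board, sloping side towards the board. I handed the job in at about 20.5 s with the wedge still gripped and pressed down. The hand-in gives no verdict.

Last checks:
- **Lamp:** the peg is about 215 mm from the jig centre; more than 185 mm is needed.
- **Board:** the gap to the fence measured about 0.5 mm at both ends, taken before the last 3 mm of pressing. The final side picture shows it flush.
- **Wedge:** the tip is about 7 mm above the jig's base. A further push towards the stop moved nothing, so the back is against it. The camera measurement put the back about 2 mm inside the stop face, which I take as calibration error.
- **Force:** the arm bears down steadily with about 22 N, and the fingers hold at 23.5 mm on the 24 mm head. The side force of about 8 N shows the arm also takes some of the board's reaction.

I never measured the wedge's force on the board directly; I inferred it from the 22 N. I also did not re-measure the bystanders at the end. The arm's path stayed clear of them, and no unexpected forces showed in the readings.

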